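# Fetch the punch die from behind the jars and load it

## Task

Clear the three yellow-lidded containers from the rack and stand them all on the empty side board, then fetch the small steel die that stood behind them, stand it on the middle of the loader's sprung pad and press the pad down with it until the side catch holds the pad down. Only then put each container back upright on the same cork place of the rack where it stood before. Never press the pad empty, knock no container over, and leave the tape roll and the glue pot alone.

Things in the scene. Friction and masses are not known exactly. Their poses are not given: they have to be found in the camera images.
- jar_tall: Tall round clear jar with a yellow screw lid: 125 mm high, body 56 mm, lid (top 25 mm) 58 mm in diameter; about 0.22 kg. Stands on one of the three cork places of the rack (which one changes). Origin: centre of its underside, z up.
- jar_wide: Wide low round clear jar with a yellow lid: 90 mm high, body 64 mm, lid (top 20 mm) 66 mm in diameter; about 0.26 kg. On another cork place. Origin: centre of its underside, z up.
- box_square: Square clear canister with a yellow lid: 105 mm high, body 56 x 56 mm, lid (top 20 mm) 58 x 58 mm; about 0.20 kg. On the remaining cork place. Origin: centre of its underside, z up, x and y square to its sides.
- die: Round steel punch die standing upright on the rack behind (on the far side, +x, of) the containers: foot 48 mm in diameter and 10 mm thick, with a plain stem 24 mm in diameter above it, 46 mm high in all; about 0.22 kg. While the containers stand in front of it there is no room for a gripper's body. Origin: centre of its underside, z up along the stem.
- rack: Fixed low wooden stand, 170 mm (its x) by 300 mm (its y), its top 12 mm above the table; a ledge 20 mm higher and 10 mm thick along its far edge (its +x). Three square cork places, 78 mm wide and flush with the top, lie in a row at rack x = -40 mm, y = -95, 0 and +95 mm; each container starts within a few mm of the middle of one. Origin: centre of its underside, on the table.
- board: Fixed empty plywood side board, 280 mm (its x) by 120 mm (its y), 10 mm thick, lying to one side of the rack (left or right, it changes). Three containers fit on it in a row along its x, 85 mm apart. A container counts as on it when its axis is over the board. Origin: centre of its underside, on the table.
- pad (a joint): How far the loader's sprung pad is pushed down, m: 0 up, stop at 0.015. It takes about 3 N to start it (more than the weight of the die) and about 12 N to push it to its stop. At about 0.013 the spring catch at its side snaps over it: push to the stop to be sure. Let go, it then stays at about 0.013. Unlatched it springs back to 0.
- pad_top (a point): Centre of the upper face of the sprung pad: flat aluminium disc, 72 mm in diameter, on the grey die loader, on the other side of the rack from the board. 60 mm above the table when up; moves with the pad. Axes of the loader, z up; its catch (bracket up to 54 mm, steel bolt up to 62 mm above the table, black knob) stands on its +x side, 44 to 100 mm from this point.
- tape: Bystander: roll of brown tape lying flat, 80 mm in diameter, 24 mm high, beyond the rack. Origin: centre of its underside.
- glue_pot: Bystander: small closed glue pot with a black cap, 60 mm in diameter, 60 mm high, beyond the rack. Origin: centre of its underside.

How it is judged:
On the way, in this order (a step that is already met when the one before it is completed fails the run):
1. all three containers stand upright on the side board (x of jar_tall in the frame of board between -0.14 and 0.14 m and y of jar_tall in the frame of board between -0.06 and 0.06 m and z of jar_tall in the frame of board between 0.006 and 0.016 m and angle between each of jar_tall, jar_wide, box_square's own z axis and vertical below 0.12 rad and x of jar_wide in the frame of board between -0.14 and 0.14 m and y of jar_wide in the frame of board between -0.06 and 0.06 m and z of jar_wide in the frame of board between 0.006 and 0.016 m and x of box_square in the frame of board between -0.14 and 0.14 m and y of box_square in the frame of board between -0.06 and 0.06 m and z of box_square in the frame of board between 0.006 and 0.016 m), for 0.2 s.
2. the die stands on the pad and the pad is pushed down past its catch, the containers still on the side board (all of step 1 and horizontal distance between die and pad_top below 0.012 m and z of die in the frame of pad_top between -0.004 and 0.005 m and angle between die's own z axis and vertical below 0.12 rad and value of joint pad above 0.012 m), for 0.2 s.
At the end, for the whole second after the job is handed in: Each container upright and at rest within 15 mm of where it began; the die upright (7 degrees) and at rest on the pad, within 12 mm of its middle; the pad held more than 12 mm down by its catch; tape and glue pot within 20 mm of their places (distance of each of jar_tall, jar_wide, box_square from where it was at the start of the episode below 0.015 m and angle between each of jar_tall, jar_wide, box_square, die's own z axis and vertical below 0.12 rad and linear speed of each of jar_tall, jar_wide, box_square, die below 0.02 m/s and horizontal distance between die and pad_top below 0.012 m and z of die in the frame of pad_top between -0.004 and 0.005 m and value of joint pad above 0.012 m and distance of each of tape, glue_pot from where it was at the start of the episode below 0.02 m); the robot touches nothing.
It fails at once if the pad pushed down more than 6 mm without the die on it (value of joint pad above 0.006 m and horizontal distance between die and pad_top above 0.036 m).
It fails at once if a container knocked over (angle between any of jar_tall, jar_wide, box_square's own z axis and vertical above 0.7 rad).
It fails at once if tape roll or glue pot pushed more than 20 mm (distance of any of tape, glue_pot from where it was at the start of the episode above 0.02 m).
It also fails if it takes over 144 s, if anything falls off the work surface, if the arm or the gripper's body presses on something with over 40 N, if the wrist force passes 120 N, or if a joint passes its speed limit or range.

## Robot

A 7-joint arm with a two-finger parallel gripper is mounted at the origin on the work surface. World frame = base frame: x ahead of the robot, y to its left, z up, the work surface at z = 0. Lengths are in m, angles in rad, forces in N, time in s.
With the tool pointing down it reaches from about 0.425 to 0.825 m from the base axis. Payload 3.6 kg.
Tool frame: the origin (TCP) lies at the very end of the fingers, on their centre line; the grasp point (between the pads) lies 19 mm behind it; z points along the fingers, y is the line along which they close (so a half turn about z gives the same grasp; the last joint's range is limited). The gripper opens to 85 mm and grips with 20 to 120 N. Pads are 22 mm wide; open, the fingers measure 114 mm over their backs; the gripper's body (76 mm by 85 mm) begins 54 mm behind the grasp point. The pads swing forward as they close: fully open they stand 13 mm farther back than shut.
Start: joints at [1.077, 0.615, -0.013, 1.423, 0.008, 1.103, -0.04], TCP at [0.293, -0.58, 0.207] pointing down, gripper open.
Joint ranges: [-3.12, 3.12], [-0.3, 2.06], [-1.34, 1.32], [0.26, 2.42], [-1.36, 4.5], [0.01, 1.98], [-2.84, 2.84]. Speed limits (rad/s): [2.79, 2.79, 3.14, 3.14, 3.14, 3.14, 3.14].

## Interface

Orientations are given as a rotation vector (axis times angle).
In Python, from plant import arm gives the robot as it stands. Calls block until the motion is done:
- arm.move_pose(position, orientation): joint-space move of the TCP to a pose.
- arm.servo_line(position, orientation=None, rate=0.15, threshold=None): straight line of the TCP; orientation=None keeps the orientation; rate is the mean speed in m/s. With threshold (N) it stops when the force on the tool has changed by that much, and returns True; else False.
- arm.set_joints(angles): joint-space move.
- arm.gripper_to(opening, newtons=None): opening from 0.0 (shut) to 1.0 (fully open); newtons is the grip in N (None keeps the last); returns when the fingers have stopped.
- arm.pause(seconds).
- arm.ik(position, orientation): joint angles nearest the present ones, or None.
- arm.get_image(name): name is "scene" or "top"; returns a dict with "frame" (400x640x3 uint8, red, green, blue), "z_map" (400x640 float32, m along the optical axis (not along the pixel's ray), 0 where there is no reading), "intrinsics" (3x3 intrinsics, pixels), "rvec" (rotation vector, rad) and "tvec" (3), from world to camera coordinates, as OpenCV has them. Camera axes: x right, y down, z forward; pixel columns grow to the right and rows downward; lengths in m; the calibration is good to about 2 mm. A picture is of the moment at which its call begins.
A pose or a line that the arm cannot do raises arm.Unreachable and nothing moves.
- arm.job_done(): hands the job in; it is judged then, once.
Trained networks look in a picture, given as the dict that the camera call returned (one of the last four; its "shot" number tells which), for a name from the list of things; names that differ only in an ending like _2 or _b are one class to them, and where a whole thing is asked for, a point or a joint stands for the part that bears it (a point fixed in the world has none). Each returns a list of dicts, best first, with "score" (0 to 1); they miss things now and then, are a little off and sometimes report something else, mostly with a low value. They report only what shows in the picture. A call takes as long as a camera call.
- arm.look_for(picture, query): "box" ([left, top, right, bottom] in pixels, round what is visible of it).
- arm.silhouettes(picture, query): "region" (400x640 bool, what is visible of it) and "box" ([left, top, right, bottom] in pixels, round what is visible of it).
Readings, each from a call of its own:
- arm.current_clock(): time.
- arm.current_joint_positions(): joint angles.
- arm.current_joint_velocities(): joint speeds.
- arm.current_effort(): joint torques, N m.
- arm.current_position(): TCP position.
- arm.current_ee_rot(): TCP orientation.
- arm.current_wrist_force(): force on the tool from outside, world axes, zero at the start.
- arm.current_torque(): the same for the moment, N m.
- arm.current_opening(): opening from 0.0 (shut) to 1.0 (fully open).
- arm.current_finger_force(): force on a finger pad.
Only numpy, scipy, OpenCV 4.12 (cv2) and the standard library are available. Lean on these libraries where they do the work, as an engineer would, in place of code of your own. Each camera call takes 0.05 s, during which the arm holds its last target. There are 200 camera calls.

## Working session

There is one attempt and no reset: what is moved stays moved. The work goes in short steps, each a Python script; the robot and the scene stay as the last script left them, time stands still between calls to the robot, and variables do not carry over. Pictures are saved under pics/ and viewed, at most 14 in all, crops included, and the job is handed in when it is done.

```bash
ls; mkdir -p pics
cat > h.py <<'E'
import numpy as np, cv2
from plant import arm
from scipy.spatial.transform import Rotation as R
def cloud(p):
    z=p["z_map"];K=p["intrinsics"];v,u=np.mgrid[:400,:640]
    c=np.stack([(u-K[0,2])/K[0,0]*z,(v-K[1,2])/K[1,1]*z,z],-1)
    Rm=cv2.Rodrigues(np.array(p["rvec"],float))[0]
    w=(c-np.array(p["tvec"]).ravel())@Rm
    w[z<=0]=np.nan
    return w
def save(p,n): cv2.imwrite("pics/"+n,p["frame"][:,:,::-1])
def down(yaw): # tool down; closing line (tool y) along world angle yaw
    y=np.array([np.cos(yaw),np.sin(yaw),0]);z=np.array([0,0,-1.]);x=np.cross(y,z)
    return R.from_matrix(np.stack([x,y,z],1)).as_rotvec()
E
python3 - <<'E'
from h import *
print(arm.current_ee_rot(),arm.current_position(), arm.current_clock())
for n in("scene","top"):
    p=arm.get_image(n);save(p,n+"0.png");w=cloud(p)
    print(n,p["intrinsics"].tolist(),-cv2.Rodrigues(np.array(p["rvec"],float))[0].T@np.array(p["tvec"]).ravel())
    for q in["jar_tall","jar_wide","box_square","die","rack","board","pad","tape","glue_pot"]:
        for d in arm.silhouettes(p,q)[:2]:
            m=d["region"];pts=w[m];pts=pts[~np.isnan(pts[:,0])]
            print(q,round(d["score"],2),np.round(d["box"]).tolist(),len(pts),*(np.round(np.percentile(pts,[2,50,98],axis=0),3).tolist() if len(pts) else []))
    np.savez(n+"0.npz",w=w,f=p["frame"])
E
```

```text
pics
[-3.05391749e+00 -7.26072708e-01  1.01329997e-03] [ 0.29213155 -0.57969447  0.20582073] 0.0
scene [[363.3291732866306, 0.0, 318.44915990233943], [0.0, 363.3291732866306, 202.303261636796], [0.0, 0.0, 1.0]] [0.97684189 0.44250051 0.63631007]
jar_tall 0.57 [348.0, 144.0, 380.0, 202.0] 1292 [0.494, 0.001, 0.018] [0.53, 0.035, 0.1] [0.543, 0.049, 0.137]
jar_wide 0.6 [320.0, 142.0, 346.0, 185.0] 1064 [0.501, -0.097, 0.014] [0.541, -0.054, 0.082] [0.56, -0.039, 0.103]
box_square 0.81 [378.0, 172.0, 417.0, 227.0] 1573 [0.479, 0.091, 0.018] [0.527, 0.127, 0.09] [0.536, 0.147, 0.118]
die 0.71 [338.0, 199.0, 358.0, 223.0] 344 [0.565, 0.035, 0.014] [0.59, 0.058, 0.023] [0.606, 0.073, 0.058]
rack 0.89 [280.0, 166.0, 423.0, 263.0] 4870 [0.475, -0.11, 0.006] [0.586, 0.063, 0.012] [0.655, 0.179, 0.032]
rack 0.71 [374.0, 173.0, 416.0, 232.0] 1627 [0.477, 0.091, 0.014] [0.527, 0.127, 0.089] [0.536, 0.147, 0.118]
board 0.79 [382.0, 220.0, 515.0, 334.0] 7058 [0.373, 0.23, 0.005] [0.526, 0.292, 0.009] [0.643, 0.346, 0.012]
pad 0.89 [264.0, 114.0, 293.0, 130.0] 378 [0.495, -0.353, -0.0] [0.533, -0.2
[... 706 characters left out ...]
 [0.5, 0.112, 0.117] [0.529, 0.142, 0.12]
die 0.48 [297.0, 208.0, 320.0, 226.0] 257 [0.559, 0.026, 0.013] [0.578, 0.047, 0.023] [0.601, 0.07, 0.06]
rack 0.85 [260.0, 195.0, 376.0, 262.0] 5188 [0.462, -0.119, 0.008] [0.573, 0.021, 0.012] [0.644, 0.173, 0.033]
board 0.6 [190.0, 184.0, 247.0, 297.0] 4951 [0.366, 0.225, 0.001] [0.496, 0.284, 0.01] [0.637, 0.343, 0.014]
pad 0.62 [432.0, 229.0, 462.0, 261.0] 632 [0.495, -0.337, 0.057] [0.526, -0.305, 0.06] [0.562, -0.273, 0.064]
tape 0.57 [288.0, 135.0, 316.0, 161.0] 401 [0.727, 0.054, 0.003] [0.765, 0.087, 0.023] [0.803, 0.123, 0.028]
glue_pot 0.6 [350.0, 130.0, 371.0, 161.0] 462 [0.765, -0.096, 0.01] [0.786, -0.069, 0.058] [0.817, -0.043, 0.064]
```

View pics/scene0.png

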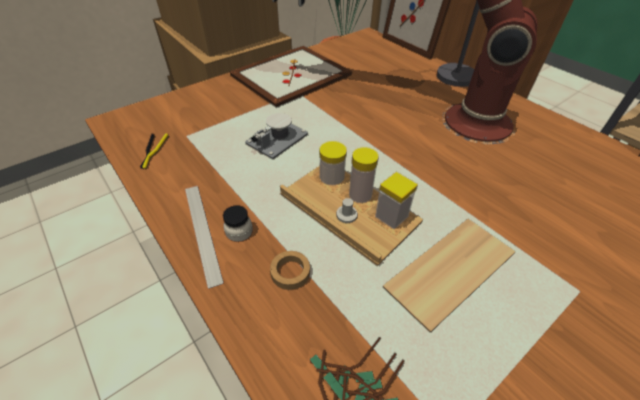

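View pics/top0.png

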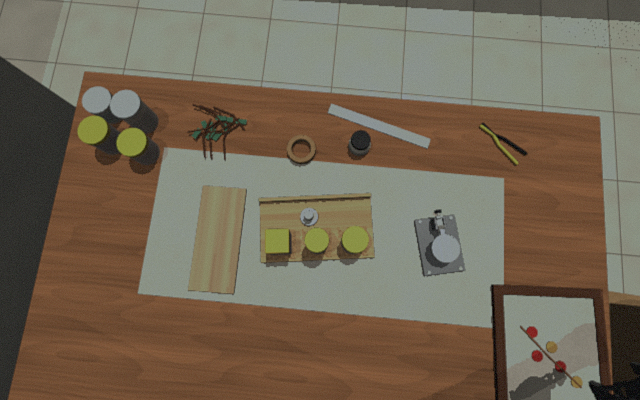

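```bash
cat > m.py <<'E'
import numpy as np,cv2
T=np.load("top0.npz")["w"];S=np.load("scene0.npz")["w"]
def sel(w,x0,x1,y0,y1,z0,z1):
    p=w.reshape(-1,3);p=p[~np.isnan(p[:,0])]
    return p[(p[:,0]>x0)&(p[:,0]<x1)&(p[:,1]>y0)&(p[:,1]<y1)&(p[:,2]>z0)&(p[:,2]<z1)]
def rep(n,b):
    for k,w in(("T",T),("S",S)):
        p=sel(w,*b)
        if len(p)<8: print(n,k,len(p));continue
        q=p[:,:2].astype(np.float32)*1000
        c,r=cv2.minEnclosingCircle(q);rc=cv2.minAreaRect(q)
        print(n,k,len(p),"mean",np.round(p.mean(0)*1000,1),"circ",np.round(c,1),round(r,1),"rect",np.round(rc[0],1),np.round(rc[1],1),round(rc[2],1))
rep("tall",(.46,.57,-.03,.07,.13,.146))
rep("wide",(.46,.58,-.12,-.02,.096,.109))
rep("box",(.44,.56,.07,.17,.111,.126))
rep("diestem",(.54,.63,.0,.11,.052,.066))
rep("foot",(.545,.63,.0,.11,.0185,.03))
rep("pad",(.46,.62,-.36,-.23,.056,.066))
rep("catch",(.46,.68,-.36,-.23,.02,.054))
rep("board",(.34,.68,.2,.37,.006,.014))
rep("rackledge",(.6,.68,-.16,.2,.027,.04))
E
python3 m.py
```

```text
tall T 470 mean [510.7  19.7 137.1] circ [511.1  19.6] 28.5 rect [510.7  19.6] [54.1 54. ] 5.9
tall S 398 mean [516.9  23.7 135.6] circ [514.1  22. ] 29.8 rect [515.  22.] [57.8 55.7] 25.5
wide T 574 mean [523.7 -72.5 102.3] circ [524.  -72.5] 32.7 rect [523.5 -72.6] [63.2 63.4] 4.5
wide S 419 mean [529.8 -68.7 100.7] circ [527.8 -71.3] 33.8 rect [527.8 -71.5] [64.8 64.2] 53.2
box T 587 mean [501.2 114.5 116.9] circ [501.5 115.3] 39.3 rect [501.7 114.4] [58.  57.2] 7.8
box S 573 mean [507.7 118.4 115.8] circ [506.4 117.3] 38.9 rect [505.5 116.9] [58.6 58. ] 7.6
diestem T 67 mean [579.7  48.9  57.8] circ [580.   48.6] 11.7 rect [580.2  49.3] [21.1 20.9] 1.2
diestem S 106 mean [574.2  44.8  57.2] circ [566.6  34. ] 35.3 rect [564.6  37.1] [70.2 22. ] 35.1
foot T 214 mean [589.6  52.6  23.1] circ [602.4  63.1] 49.9 rect [593.5  64. ] [71.4 87.7] 0.9
foot S 199 mean [591.2  58.4  22.1] circ [604.   68.1] 47.7 rect [607.8  60.3] [90.9 58.1] 34.8
pad T 695 mean [ 531.8 -303.5   60.3] circ [ 556.5 -297.5] 65.6 rect [ 554.6 -306.6] [ 70.  125.4] 86.4
pad S 333 mean [ 534.4 -300.6   58.5] circ [ 558.5 -299.7] 64.5 rect [ 549.9 -288. ] [122.2  70.2] 36.4
catch T 137 mean [ 590.4 -285.9   45.5] circ [ 544.1 -277.6] 77.7 rect [ 544.6 -291.7] [155.4  32. ] 1.9
catch S 318 mean [ 575.4 -286.2   36.9] circ [ 567.5 -285.7] 61.4 rect [ 568.1 -294.6] [121.9  43.4] 3.2
board T 4565 mean [497.8 284.2   9.9] circ [521.  293.6] 172.0 rect [519.3 282.6] [163.2 317. ] 89.7
board S 6944 mean [517.6 289.8   9.5] circ [505.2 285.7] 150.6 rect [504.6 286.6] [282.4 120.1] 0.9
rackledge T 425 mean [631.7  37.6  31.5] circ [633.8  38.2] 148.2 rect [632.   37.9] [ 10.8 296.5] 8.0
rackledge S 546 mean [634.1  55.3  30.7] circ [632.7  40.7] 148.5 rect [635.3  41.1] [ 12. 297.] 8.2
```

The scene view shows the box at (397,200), the tall jar at (364,175), the wide jar at (333,163) and the die at (347,210). The board lies at (450,275) and the loader at (277,132). The top view shows the same layout, with the pad at (446,250) and its catch at (438,222). The detections agree with both pictures.

```bash
cat >> h.py <<'E'
def goto(x,y,z,yaw,rate=0.3,th=None):
    return arm.servo_line([x,y,z],down(yaw),rate=rate,threshold=th)
E
python3 - <<'E'
from m import *
from scipy.optimize import least_squares
for n,w in(("T",T),("S",S)):
    p=sel(w,.47,.66,-.37,-.23,.057,.066)
    q=p[(p[:,0]<.567)][:,:2]*1000
    h=cv2.convexHull(q.astype(np.float32))[:,0]; h=h[h[:,0]<560]
    f=least_squares(lambda a:np.hypot(*(h-a).T)-35.5,[532,-303],loss="soft_l1")
    print(n,f.x,np.abs(f.fun).max(),len(h)); a=f.x
    far=p[np.hypot(*(p[:,:2]*1000-a).T)>42]; print("bolt",len(far),far.mean(0)*1000)
    b=sel(w,.34,.68,.22,.36,.006,.014)[:,:2].astype(np.float32)*1000
    print("board",cv2.minAreaRect(b))
from h import *
print("yaw now",R.from_rotvec(arm.current_ee_rot()).as_matrix()[:,1])
ry=np.radians(7.6)
for nm,x,y,z,yw in[("box",.5037,.1157,.09,ry),("wide",.526,-.072,.25,ry),("tall",.5126,.021,.25,ry),("b1",.59,.287,.09,np.pi/2),("b2",.42,.286,.25,np.pi/2),("die",.582,.05,.026,ry+np.pi/2),("pad",.533,-.303,.07,ry+np.pi/2)]:
    for k in(-1,0,1):
        j=arm.ik([x,y,z],down(yw+k*np.pi)); print(nm,k,None if j is None else np.round(j,2))
E
```

```text
tall T 470 mean [510.7  19.7 137.1] circ [511.1  19.6] 28.5 rect [510.7  19.6] [54.1 54. ] 5.9
tall S 398 mean [516.9  23.7 135.6] circ [514.1  22. ] 29.8 rect [515.  22.] [57.8 55.7] 25.5
wide T 574 mean [523.7 -72.5 102.3] circ [524.  -72.5] 32.7 rect [523.5 -72.6] [63.2 63.4] 4.5
wide S 419 mean [529.8 -68.7 100.7] circ [527.8 -71.3] 33.8 rect [527.8 -71.5] [64.8 64.2] 53.2
box T 587 mean [501.2 114.5 116.9] circ [501.5 115.3] 39.3 rect [501.7 114.4] [58.  57.2] 7.8
box S 573 mean [507.7 118.4 115.8] circ [506.4 117.3] 38.9 rect [505.5 116.9] [58.6 58. ] 7.6
diestem T 67 mean [579.7  48.9  57.8] circ [580.   48.6] 11.7 rect [580.2  49.3] [21.1 20.9] 1.2
diestem S 106 mean [574.2  44.8  57.2] circ [566.6  34. ] 35.3 rect [564.6  37.1] [70.2 22. ] 35.1
foot T 214 mean [589.6  52.6  23.1] circ [602.4  63.1] 49.9 rect [593.5  64. ] [71.4 87.7] 0.9
foot S 199 mean [591.2  58.4  22.1] circ [604.   68.1] 47.7 rect [607.8  60.3] [90.9 58.1] 34.8
pad T 695 mean [ 531.8 -303.5   60.3] circ [ 556.5 -297.5] 65.6 rect [ 554.6 -306.6] [ 70.  125.4] 86.4
pad S 333 mean [ 534.4 -300.6   58.5] cir
[... 1519 characters left out ...]

tall 0 [ 0.26  0.39 -0.5   1.74  0.21  1.06 -0.17]
tall 1 [-0.78  0.57  1.14  1.77 -0.56  1.17 -2.49]
b1 -1 [-0.46  0.74 -0.05  1.53  0.04  0.87 -2.09]
b1 0 [-0.09  0.85 -0.74  1.52  0.63  1.02  0.57]
b1 1 [-0.46  0.74 -0.05  1.53  0.04  0.87 -2.09]
b2 -1 [-0.16  0.42 -0.69  1.75  0.3   1.08 -2.53]
b2 0 [ 0.1   0.6  -1.21  1.74  0.6   1.23  0.31]
b2 1 [-0.16  0.42 -0.69  1.75  0.3   1.08 -2.53]
die -1 [-0.15  0.74  0.05  1.79 -0.06  0.61 -1.51]
die 0 [ 0.29  0.85 -0.7   1.78  0.74  0.8   0.92]
die 1 [-0.15  0.74  0.05  1.79 -0.06  0.61 -1.51]
pad -1 [ 0.45  0.71  0.05  1.68 -0.05  0.75 -0.91]
pad 0 [ 0.87  0.8  -0.67  1.67  0.61  0.89  1.65]
pad 1 [ 0.45  0.71  0.05  1.68 -0.05  0.75 -0.91]
```

```bash
cat >> h.py <<'E'
ry=np.radians(7.6)
RACK=dict(box=(.5037,.1157,.081),tall=(.5126,.0208,.099),wide=(.5259,-.072,.067))
BX=dict(box=.588,tall=.503,wide=.418)
BYAW=-np.pi/2
def bpos(n): return BX[n],.2855+(BX[n]-.503)*.0145,RACK[n][2]-.0015
UP=.25
def transfer(a,ya,b,yb,ub=1.0):
    goto(a[0],a[1],UP,ya); goto(a[0],a[1],a[2],ya,.15)
    arm.gripper_to(0.0,40); o=arm.current_opening()
    goto(a[0],a[1],UP,ya,.2); goto(b[0],b[1],UP,yb,.25); goto(b[0],b[1],b[2],yb,.12)
    arm.pause(.1); arm.gripper_to(ub); arm.pause(.1); goto(b[0],b[1],UP,yb,.25)
    print("opening",round(o,3),"t",arm.current_clock(),np.round(arm.current_joint_positions(),2))
E
python3 - <<'E'
from h import *
a=RACK["box"]
arm.move_pose([a[0],a[1],UP],down(ry)); print(arm.current_joint_positions().round(2) if hasattr(arm.current_joint_positions(),'round') else arm.current_joint_positions())
transfer(a,ry,bpos("box"),BYAW)
p=arm.get_image("scene");save(p,"s1.png")
E
```

```text
[ 0.11  0.41 -0.53  1.73  0.23  1.07 -0.38]
opening 0.665 t 11.325 [-0.43  0.59 -0.09  1.35  0.06  1.21 -2.1 ]
```

View pics/s1.png

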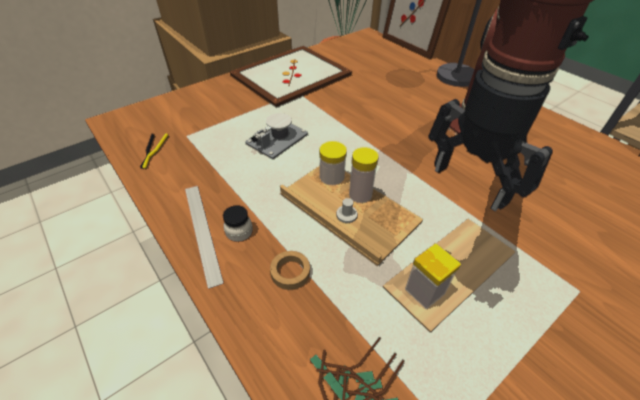

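The box stands upright on the far part of the board, at (435,275), and the other two jars haven't moved. Next are the tall jar and the wide jar.

Run:
```python
from h import *
for n in("tall","wide"): transfer(RACK[n],ry,bpos(n),BYAW)
goto(.5,.0,.25,ry)
p=arm.get_image("top");save(p,"t2.png");np.savez("top1.npz",w=cloud(p))
q=arm.get_image("scene");save(q,"s2.png")
import m; m.T=cloud(p); m.S=cloud(q); print("----")
m.rep("box",(.54,.64,.22,.35,.1,.125));m.rep("tall",(.45,.56,.22,.35,.12,.146));m.rep("wide",(.36,.47,.22,.35,.09,.11))
m.rep("stem",(.54,.63,.0,.11,.050,.066));m.rep("foot",(.54,.62,.0,.11,.018,.03))
```

```text
opening 0.657 t 20.3083 [-0.46  0.47 -0.14  1.57  0.07  1.11 -2.19]
opening 0.742 t 30.1917 [-0.48  0.35 -0.22  1.77  0.09  1.03 -2.31]
tall T 470 mean [510.7  19.7 137.1] circ [511.1  19.6] 28.5 rect [510.7  19.6] [54.1 54. ] 5.9
tall S 398 mean [516.9  23.7 135.6] circ [514.1  22. ] 29.8 rect [515.  22.] [57.8 55.7] 25.5
wide T 574 mean [523.7 -72.5 102.3] circ [524.  -72.5] 32.7 rect [523.5 -72.6] [63.2 63.4] 4.5
wide S 419 mean [529.8 -68.7 100.7] circ [527.8 -71.3] 33.8 rect [527.8 -71.5] [64.8 64.2] 53.2
box T 587 mean [501.2 114.5 116.9] circ [501.5 115.3] 39.3 rect [501.7 114.4] [58.  57.2] 7.8
box S 573 mean [507.7 118.4 115.8] circ [506.4 117.3] 38.9 rect [505.5 116.9] [58.6 58. ] 7.6
diestem T 67 mean [579.7  48.9  57.8] circ [580.   48.6] 11.7 rect [580.2  49.3] [21.1 20.9] 1.2
diestem S 106 mean [574.2  44.8  57.2] circ [566.6  34. ] 35.3 rect [564.6  37.1] [70.2 22. ] 35.1
foot T 214 mean [589.6  52.6  23.1] circ [602.4  63.1] 49.9 rect [593.5  64. ] [71.4 87.7] 0.9
foot S 199 mean [591.2  58.4  22.1] circ [604.   68.1] 47.7 rect [607.8  60.3] [90.9 58.1] 34.8
pad T 695
[... 899 characters left out ...]
9.2 58.1] 88.6
box S 1127 mean [597.1 291.6 113. ] circ [593.2 289.4] 39.2 rect [592.7 289.3] [58.2 59.1] 89.0
tall T 495 mean [502.6 284.  134.3] circ [503.2 285.4] 28.7 rect [502.6 285.4] [54.5 56.4] 5.9
tall S 802 mean [511.2 289.1 132.8] circ [506.6 286.5] 29.5 rect [506.6 287.4] [58.2 56.4] 7.5
wide T 618 mean [418.9 283.2  99.7] circ [419.  284.4] 33.1 rect [419.7 284.2] [63.8 64.8] 5.1
wide S 649 mean [422.  288.4  99. ] circ [422.  286.1] 33.4 rect [419.4 286.3] [65.2 58.4] 78.6
stem T 0
stem S 85 mean [585.3  51.9  56.1] circ [583.3  49.7] 12.9 rect [583.6  50.7] [22.6 24.2] 80.6
foot T 1
foot S 187 mean [588.4  55.5  21.7] circ [583.5  50.4] 24.3 rect [585.3  51.9] [43.5 44.4] 43.5
```

View pics/s2.png

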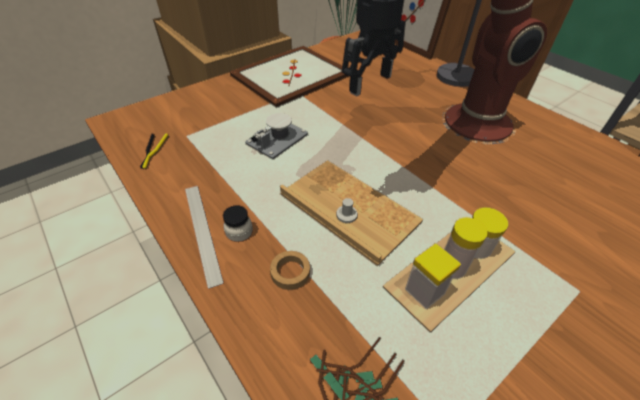

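All three containers stand upright on the board, at (435,275), (468,248) and (488,230), and the die is free at (347,210). The top camera matches the commanded positions, while the scene camera is off by about (4, 2) mm, so I'll use the top camera. Next I fetch the die.

Run:
```python
from h import *
dy=ry-np.pi/2; py=np.radians(13.4)-np.pi/2
X,Y=.5798,.0485; PX,PY=.5268,-.3047
arm.gripper_to(.7); 
goto(X,Y,.2,dy); goto(X,Y,.028,dy,.12)
arm.gripper_to(0,80); print("open",arm.current_opening(),arm.current_finger_force())
goto(X,Y,.2,dy,.2); goto(PX,PY,.2,py,.25); goto(PX,PY,.085,py,.15)
f0=np.array(arm.current_wrist_force())
hit=goto(PX,PY,.074,py,.03,2.0); print(hit,arm.current_position(),np.array(arm.current_wrist_force())-f0)
p=arm.get_image("scene");save(p,"s3.png"); cv2.imwrite("pics/s3c.png",cv2.resize(p["frame"][80:180,220:350,::-1],None,fx=5,fy=5))
print(arm.current_clock())
```

```text
open 0.2212185539911489 78.23356747627258
True [ 0.52746896 -0.30504283  0.07466282] [ 0.32120806 -0.99195402  4.41671903]
40.2917
```

View pics/s3c.png

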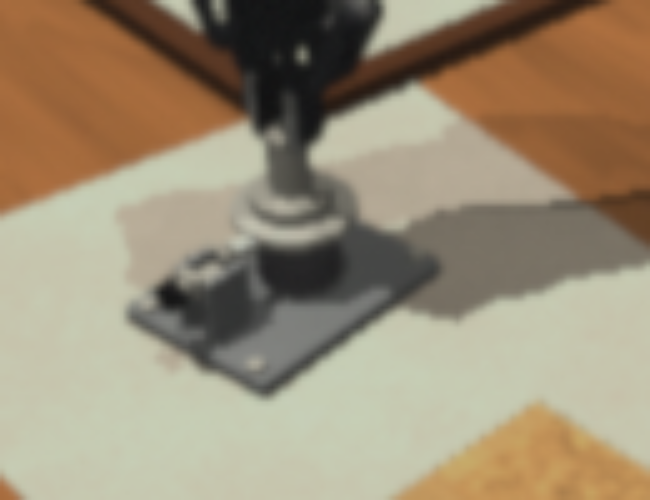

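The die sits upright and centred on the pad, at crop (295,215). Contact is confirmed, so I press.

Run:
```python
from h import *
py=np.radians(13.4)-np.pi/2; PX,PY=.5268,-.3047
hit=goto(PX,PY,.054,py,.03,22.0); print(hit,arm.current_position(),arm.current_wrist_force())
arm.pause(.5); print(arm.current_position(),arm.current_wrist_force())
z=arm.current_position()[2]
goto(PX,PY,z+.002,py,.02); print(arm.current_wrist_force())
arm.gripper_to(.6); arm.pause(.2); goto(PX,PY,.25,py,.2); goto(.5,.0,.25,py)
for n in("top","scene"):
    p=arm.get_image(n);save(p,n+"4.png");w=cloud(p)
    import contextlib,io
    with contextlib.redirect_stdout(io.StringIO()): import m
    m.T=m.S=w; print(n);m.rep("stem",(.49,.56,-.34,-.27,.085,.11));m.rep("foot",(.49,.56,-.34,-.27,.053,.062));m.rep("pad",(.48,.56,-.35,-.26,.04,.051))
c=p["frame"][80:180,220:350,::-1];cv2.imwrite("pics/s4c.png",cv2.resize(c,None,fx=5,fy=5)); print(arm.current_clock())
```

```text
True [ 0.52775343 -0.30476408  0.06196739] [-2.5924243   1.45402986  8.90641729]
[ 0.52776849 -0.30476337  0.06221978] [-2.00377713  1.51492603 10.089358  ]
[-0.01366201  0.71839411  3.2247569 ]
top
stem T 84 mean [ 526.7 -303.6   93.6] circ [ 526.5 -303.9] 12.1 rect [ 527.4 -303.9] [22.8 22.5] 56.0
stem S 84 mean [ 526.7 -303.6   93.6] circ [ 526.5 -303.9] 12.1 rect [ 527.4 -303.9] [22.8 22.5] 56.0
foot T 177 mean [ 524.8 -299.4   58.3] circ [ 526.8 -304.1] 23.8 rect [ 526.  -303.2] [46.2 44.7] 15.1
foot S 177 mean [ 524.8 -299.4   58.3] circ [ 526.8 -304.1] 23.8 rect [ 526.  -303.2] [46.2 44.7] 15.1
pad T 314 mean [ 524.9 -302.6   47.7] circ [ 526.6 -305.2] 36.1 rect [ 525.6 -304.9] [68.6 71.4] 4.8
pad S 314 mean [ 524.9 -302.6   47.7] circ [ 526.6 -305.2] 36.1 rect [ 525.6 -304.9] [68.6 71.4] 4.8
scene
stem T 49 mean [ 532.9 -299.8   91.1] circ [ 532.7 -301.4] 11.6 rect [ 532.3 -300.9] [21.9 20.5] 80.6
stem S 49 mean [ 532.9 -299.8   91.1] circ [ 532.7 -301.4] 11.6 rect [ 532.3 -300.9] [21.9 20.5] 80.6
foot T 106 mean [ 534.6 -296.4   56.5] circ [ 529.6 -302. ] 25.6 rect [ 531.9 -299.9] [40.9 46.9] 68.5
foot S 106 mean [ 534.6 -296.4   56.5] circ [ 529.6 -302. ] 25.6 rect [ 531.9 -299.9] [40.9 46.9] 68.5
pad T 153 mean [ 534.6 -288.6   46.1] circ [ 530.8 -302.8] 36.2 rect [ 533.1 -299.3] [62.8 70.4] 57.7
pad S 153 mean [ 534.6 -288.6   46.1] circ [ 530.8 -302.8] 36.2 rect [ 533.1 -299.3] [62.8 70.4] 57.7
44.5917
```

View pics/s4c.png

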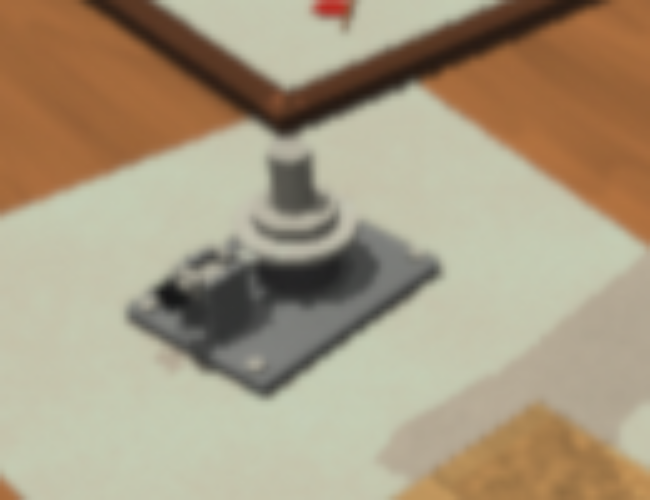

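The pad stays down: its top reads 47.7 mm against 60.3 before. The die stands centred on it, within 1 mm. The containers can go back.

Run:
```python
from h import *
arm.gripper_to(1.0)
for n in("wide","tall","box"):
    r=RACK[n]; transfer(bpos(n),BYAW,(r[0]-.0018,r[1],r[2]+.0003),ry)
goto(.45,.35,.3,ry)
import contextlib,io
with contextlib.redirect_stdout(io.StringIO()): import m
p=arm.get_image("top");save(p,"t5.png");q=arm.get_image("scene");save(q,"s5.png")
m.T=cloud(p);m.S=cloud(q)
m.rep("tall",(.46,.57,-.03,.07,.13,.146))
m.rep("wide",(.46,.58,-.12,-.02,.096,.109))
m.rep("box",(.44,.56,.07,.17,.111,.126))
m.rep("stem",(.49,.56,-.34,-.27,.085,.11));m.rep("pad",(.48,.56,-.35,-.26,.04,.051))
```

```text
opening 0.736 t 54.125 [ 0.44  0.42 -0.51  1.7   0.23  1.08 -0.01]
opening 0.652 t 63.1417 [ 0.3   0.4  -0.54  1.75  0.23  1.06 -0.19]
opening 0.658 t 72.4833 [ 0.12  0.41 -0.56  1.74  0.24  1.07 -0.39]
tall T 472 mean [508.4  18.7 137.2] circ [508.7  18.7] 28.8 rect [508.6  18.3] [54.1 56.3] 5.1
tall S 394 mean [515.   23.  135.6] circ [512.9  20.6] 29.6 rect [512.7  20.8] [55.7 54.8] 46.8
wide T 575 mean [522.4 -72.6 102.2] circ [522.5 -72.8] 32.8 rect [522.2 -72.7] [63.  64.4] 49.9
wide S 409 mean [528.5 -68.9 100.8] circ [526.7 -70.6] 33.4 rect [526.6 -70.9] [65.4 61.8] 51.8
box T 586 mean [499.1 114.4 117. ] circ [500.1 115. ] 39.2 rect [499.6 114.1] [57.6 57.2] 7.2
box S 566 mean [505.3 118.  115.9] circ [503.6 115.8] 39.3 rect [503.2 116.6] [59.  57.7] 7.3
stem T 83 mean [ 526.7 -303.8   93.7] circ [ 527.5 -305.3] 12.4 rect [ 526.8 -303.9] [21.8 22.1] 74.2
stem S 50 mean [ 532.8 -300.    90.8] circ [ 531.7 -302.6] 11.6 rect [ 532.7 -301.9] [20.1 21.7] 54.3
pad T 311 mean [ 525.1 -302.3   47.7] circ [ 526.6 -305.4] 36.3 rect [ 525.6 -305.2] [68.7 71.6] 4.6
pad S 153 mean [ 534.5 -288.2   46.1] circ [ 530.8 -302.4] 36.3 rect [ 531.6 -298. ] [64.2 67.7] 60.7
```

View pics/s5.png

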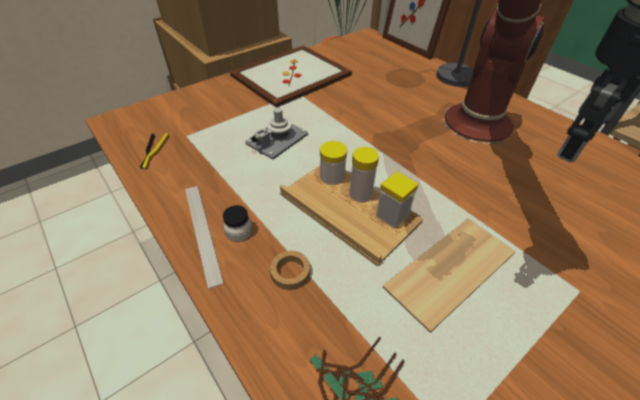

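The containers are back upright at (333,163), (364,175) and (397,200), each within about 3 mm of where it started. The die stands on the latched pad at (278,122), and the tape roll and glue pot look unmoved.

```bash
python3 -c "
from plant import arm
print(arm.job_done())"
```

```text
the job is handed in; nothing more can be done
None
```

The job is handed in at about 75 s of the 144 s allowed: the three containers are back upright within about 3 mm of where they started, the die stands centred on the latched pad, and the tape roll and glue pot were left alone; the hand-in call returned no verdict.

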